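# Pack the soldering kit into the caddy

### The arm

A 6-joint arm with a two-finger parallel gripper is mounted at the origin on a cart in front of the work surface, level with it; the furniture and walls round the work are solid. World frame = base frame: x ahead of the robot, y to its left, z up, the work surface at z = 0. Lengths are in m, angles in rad, forces in N, time in s.
With the tool pointing down it reaches from about 0.3 to 0.875 m from the base axis. Payload 6.4 kg.
Tool frame: the origin (TCP) lies on the centre line of the jaws, within the pads' length; the fingertips stand 25 mm ahead of it and the grasp point (between the pads) lies 6 mm ahead of it (ctrl.tip_reach is the distance from the TCP to the fingertips, in m); z points along the fingers, y is the line along which they close (so a half turn about z gives the same grasp; the last joint's range is limited). The gripper opens to 85 mm and grips with 20 to 120 N. Pads are 22 mm wide; open, the fingers measure 114 mm over their backs; the gripper's body (76 mm by 85 mm) begins 54 mm behind the grasp point. The pads swing forward as they close: fully open they stand 13 mm farther back than shut.
Start: joints at [-0.206, 0.181, 1.607, -0, 1.354, -0.206], TCP at [0.575, 0, 0.256] pointing down, gripper open.
Joint ranges: [-2.99, 2.99], [-0.89, 2.07], [0.3, 2.58], [-1.14, 4.28], [0, 2.63], [-3.12, 3.12]. Speed limits (rad/s): [2.57, 2.57, 3.01, 3.14, 3.14, 3.14].

### API

Orientations are given as a unit quaternion [w, x, y, z].
In Python, from bench import ctrl gives the robot as it stands.
- The arm moves only by the tool servo_tool, never from a script. Its argument "motion" is a list that holds one entry, the list of rows, each a list of 5 numbers: the shift along the tool's x, y, z in cm, then the turn about the tool's z in degrees, then the closure, from -1 (fully open) to 1 (shut). In form: [[[dx, dy, dz, twist, claw], ...]]. A call has 1 to 5 rows; each row is the pose to reach, as a shift and turn from the pose commanded when the call began, along the tool's axes at that moment; what a row does not reach only later rows make up. A row lasts 1/10 s, in which the tool goes at most 50 mm and 8.59 degrees, less where a joint would pass 70% of its speed; a pose out of reach is approached as far as the arm can. A call with a gripper value outside its range is refused whole. The fingers move at their own pace and stop on an object; the grip force is fixed at half the most. Time passes only in rows, so rows that repeat a pose let the fingers close. It gives the time, the measured TCP pose, the force, the opening and the grip force at its end, in the units of the state.
- ctrl.get_obs(): the state, without advancing time (a new reading comes with each control period).
- ctrl.camera(name): name is "scene" or "side" or "wrist"; returns a dict with "pixels" (400x640x3 uint8, red, green, blue), "depth" (400x640 float32, m along the optical axis (not along the pixel's ray), 0 where there is no reading), "fx", "fy", "cx", "cy" (pixels), "R" (3x3) and "t" (3): a world point X has camera coordinates R X + t; the wrist camera has in their place "hand_eye" (4x4, takes a point from camera to tool coordinates, whose origin is the TCP and whose axes are the flange's). Camera axes: x right, y down, z forward; pixel columns grow to the right and rows downward; lengths in m; the calibration is good to about 2 mm. A picture is of the moment at which its call begins: read the wrist's pose just before it.
- ctrl.hand_in(): hands the job in; it is judged then, once.
The state is a dict: "time_s": time; "q": joint angles; "dq": joint speeds; "joint_efforts": joint torques, N m; "eef_pos": TCP position; "eef_rot": TCP orientation; "wrist_force": force on the tool from outside, world axes, zero at the start; "torque": the same for the moment, N m; "opening": opening from 0.0 (shut) to 1.0 (fully open); "grasp_force": force on a finger pad.
Only numpy, scipy, OpenCV 4.12 (cv2) and the standard library are available. Lean on these libraries where they do the work, as an engineer would, in place of code of your own. Each camera call takes 0.05 s, during which the arm holds its last target. There are 200 camera calls.

### The job

Pack the soldering kit into the caddy: put the low flux tin in the round pocket, the small solder reel in the square pocket and the cork sanding block in the oblong pocket, each lying flat on its pocket's floor, right way up as it stands now. Leave the taller putty tin, the larger line spool and the small closed carton where they are; they are not part of the kit.

Things in the scene. Friction and masses are not known exactly. Their poses are not given: they have to be found in the camera images.
- flux_tin: Low round flux tin, a disc 54 mm across and only 22 mm high (about 90 g). Loose, stands flat on the table at the start. Origin: centre of its underside, z up.
- solder_reel: Small reel of solder wire with two round flanges, standing on a flange: 48 mm across, 30 mm high (about 200 g). Loose, stands flat on the table at the start. Origin: centre of its underside, z up. Grasp it round the flanges, as a plain cylinder.
- sand_block: Plain cork sanding block, a brick 57 (its x) x 92 (its y) x 31 mm high (about 60 g); not the larger brown box far back by the hood. Loose, stands flat on the table at the start. Origin: centre of its underside, z up.
- putty_tin: Tall round putty tin, 60 mm across, 45 mm high: look-alike of the flux tin, but twice as high. Does not belong in the kit. Loose. Origin: centre of its underside, z up.
- spool_blue: Large spool of line, standing on a flange, 64 mm across, 58 mm high: look-alike of the solder reel, but bigger. Does not belong in the kit. Loose. Origin: centre of its underside, z up.
- switch_carton: Small printed cardboard carton 51 (its x) x 70 (its y) x 31 mm high: look-alike of the sanding block, but shorter. Does not belong in the kit. Loose. Origin: centre of its underside, z up.
- caddy: Shallow dark steel caddy 134 (its x) x 322 (its y) mm with a rim 16 mm high all round and a low wire handle (reaching 20 mm out, 15 mm high) at each end; fixed on the table. An open carton stands behind it to the left: lift things 190 mm over the table to pass it. Holds the three wooden inserts in a row along its y, 104 mm apart, in any order. Origin: centre of its underside on the table; z up.
- insert_round: Wooden insert fixed in the caddy, 124 (its x) x 102 (its y) x 11 mm high, with one round pocket 70 mm across, 8 mm deep, black floor, in its middle. Origin: centre of its underside, 3 mm above the table; pocket floor at z = +3 mm, flat top face at z = +11 mm. Axes as the caddy's. Place of the flux tin.
- insert_square: Wooden insert fixed in the caddy, 124 (its x) x 102 (its y) x 11 mm high, with one square pocket 64 x 64 mm, 8 mm deep, black floor, in its middle. Origin: centre of its underside, 3 mm above the table; pocket floor at z = +3 mm, flat top face at z = +11 mm. Axes as the caddy's. Place of the solder reel.
- insert_oblong: Wooden insert fixed in the caddy, 124 (its x) x 102 (its y) x 11 mm high, with one oblong pocket 108 mm (along its x) x 73 mm (along its y), 8 mm deep, black floor, in its middle. Origin: centre of its underside, 3 mm above the table; pocket floor at z = +3 mm, flat top face at z = +11 mm. Axes as the caddy's. Place of the sanding block, whose long side (its y) then lies along the insert's x.

How it is judged:
At the end, for the whole second after the job is handed in: Flux tin in the round, reel in the square, block in the oblong pocket: centre within 12 mm of the insert's along its x and y, underside less than 3.5 mm over the pocket floor, upright within 0.1 rad, at rest; putty tin, line spool and carton each within 30 mm of their start (x of flux_tin in the frame of insert_round between -0.012 and 0.012 m and y of flux_tin in the frame of insert_round between -0.012 and 0.012 m and z of flux_tin in the frame of insert_round between -0.002 and 0.0065 m and angle between each of flux_tin, solder_reel, sand_block's own z axis and vertical below 0.1 rad and linear speed of each of flux_tin, solder_reel, sand_block below 0.02 m/s and angular speed of each of flux_tin, solder_reel, sand_block below 0.2 rad/s and x of solder_reel in the frame of insert_square between -0.012 and 0.012 m and y of solder_reel in the frame of insert_square between -0.012 and 0.012 m and z of solder_reel in the frame of insert_square between -0.002 and 0.0065 m and x of sand_block in the frame of insert_oblong between -0.012 and 0.012 m and y of sand_block in the frame of insert_oblong between -0.012 and 0.012 m and z of sand_block in the frame of insert_oblong between -0.002 and 0.0065 m and distance of each of putty_tin, spool_blue, switch_carton from where it was at the start of the episode below 0.03 m); the robot touches nothing.
It fails at once if the tall putty tin is moved by more than 30 mm (distance of putty_tin from where it was at the start of the episode above 0.03 m).
It fails at once if the large line spool is moved by more than 30 mm (distance of spool_blue from where it was at the start of the episode above 0.03 m).
It fails at once if the small carton is moved by more than 30 mm (distance of switch_carton from where it was at the start of the episode above 0.03 m).
It also fails if it takes over 91 s, if anything falls off the work surface, if the arm or the gripper's body presses on something with over 40 N, if the wrist force passes 120 N, or if a joint passes its speed limit or range.

## Working session

There is one attempt and no reset: what is moved stays moved. The work goes in short steps, Python scripts to look and compute and a tool call to move; the robot and the scene stay as the last step left them, time stands still between calls to the robot, and variables do not carry over. Pictures are saved under pics/ and viewed, at most 14 in all, crops included, and the job is handed in when it is done.

Besides the shell and the picture viewer there is one more tool, called as name(argument=value, ...), one argument or row to a line, values as JSON. servo_tool: Moves the arm, as the interface text tells. Its arguments: {"type":"object","properties":{"motion":{"type":"array"}},"required":["motion"]}

```bash
mkdir -p pics; ls; cat > h.py <<'E'
import numpy as np, cv2
from bench import ctrl
def cloud(c):
    d=c["depth"]; v,u=np.indices(d.shape)
    P=np.stack([(u-c["cx"])/c["fx"]*d,(v-c["cy"])/c["fy"]*d,d],-1)
    return (P-c["t"])@c["R"]   # R^T (p-t)
E
python3 - <<'E'
from h import *
o=ctrl.get_obs(); print(o["time_s"],o["eef_pos"],o["eef_rot"],o["opening"],ctrl.tip_reach)
for n in ("scene","side"):
    c=ctrl.camera(n); cv2.imwrite(f"pics/{n}0.png",c["pixels"][...,::-1])
    np.savez(f"{n}0.npz",**c); print(n,c["fx"],-c["R"].T@c["t"],c["R"][2],(c["depth"]==0).mean())
E
```

```text
pics
0.0 [5.74484264e-01 1.17010860e-04 2.55376397e-01] [-7.37857786e-04  7.07112820e-01  7.07100187e-01 -4.91765989e-04] 0.9985984590234468 0.025
scene 392.02705446517973 [ 0.15314005 -0.28480067  0.69964897] [ 0.44978597  0.42901263 -0.78335225] 0.00383984375
side 496.59447180286503 [ 0.13189802 -0.92938796  0.4462802 ] [ 0.36538264  0.86922551 -0.33308037] 0.0060390625
```

View pics/scene0.png

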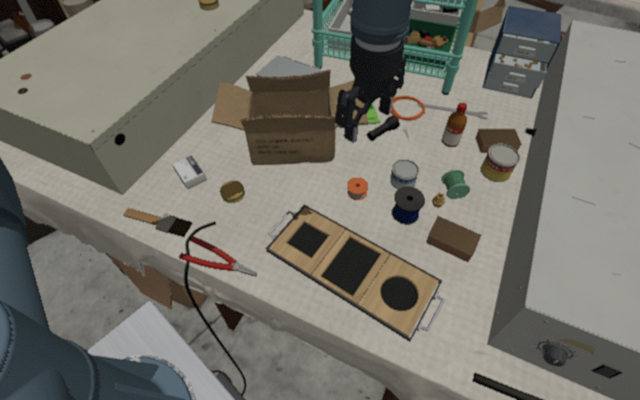

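View pics/side0.png

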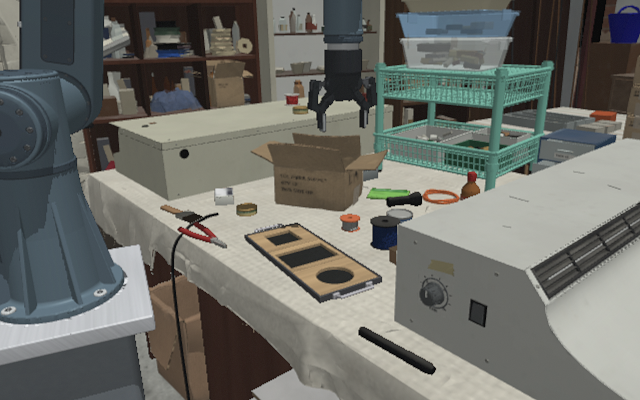

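Scene picture: flux tin (gold) at (232,191), orange solder reel (357,188), cork block (453,238), putty tin (404,173), blue spool (408,205), carton (190,172). The caddy has its square pocket at (307,238), oblong at (350,266) and round at (400,292). The side picture shows the same layout, with the block partly hidden behind the spool and the hood.

```bash
cat > m.py <<'E'
from h import *
S={n:dict(np.load(f"{n}0.npz")) for n in ("scene","side")}
W={n:cloud(c) for n,c in S.items()}
seeds={"flux":(232,188),"reel":(357,185),"block":(453,236),"putty":(404,168),"spool":(408,198),"carton":(188,168)}
for k,(u,v) in seeds.items():
    p=W["scene"][v,u]; 
    for n in W:
        P=W[n].reshape(-1,3); P=P[np.linalg.norm(P[:,:2]-p[:2],axis=1)<.07]
        if len(P)<20: print(k,n,"few");continue
        H=P[(P[:,2]>.008)&(P[:,2]<.075)]
        zt=np.percentile(H[:,2],95) if k!="spool" else np.percentile(H[:,2],97)
        T=P[abs(P[:,2]-zt)<.004]; 
        r=cv2.minAreaRect((T[:,:2]*1000).astype(np.float32)); c=cv2.minEnclosingCircle((T[:,:2]*1000).astype(np.float32))
        print(k,n,"seed",p.round(3),"ztop",zt.round(4),len(T),"rect",np.round(r[0],1),np.round(r[1],1),round(r[2],1),"circ",np.round(c[0],1),round(c[1],1))
T=W["scene"]
print("table z",np.median(T[225:235,280:285,2]),[T[v,u].round(4) for u,v in ((260,200),(380,225),(320,190))])
# pockets: dark pixels per seed in both views
pk={"scene":{"sq":(307,238),"ob":(350,266),"ro":(400,292)},"side":{"sq":(285,237),"ob":(308,254),"ro":(334,276)}}
for n in W:
    g=S[n]["pixels"].max(-1)
    dark=(g<50).astype(np.uint8)
    num,lab=cv2.connectedComponents(dark)
    for k,(u,v) in pk[n].items():
        m=lab==lab[v,u]; P=W[n][m]; q=(P[:,:2]*1000).astype(np.float32)
        r=cv2.minAreaRect(q)
        print(n,k,g[v,u],m.sum(),"z",np.median(P[:,2]).round(4),"rect",np.round(r[0],1),np.round(r[1],1),round(r[2],1))
    # wood: bright-ish points near caddy at z 9..19mm
    ctr=W["scene"][266,350]
    P=W[n].reshape(-1,3); col=S[n]["pixels"].reshape(-1,3).astype(int)
    m=(np.linalg.norm(P[:,:2]-ctr[:2],axis=1)<.19)&(col[:,0]-col[:,2]>40)&(P[:,2]>.006)&(P[:,2]<.022)
    r=cv2.minAreaRect((P[m][:,:2]*1000).astype(np.float32)); print(n,"wood",m.sum(),np.median(P[m][:,2]).round(4),r)
E
python3 m.py
```

```text
flux scene seed [0.42  0.238 0.018] ztop 0.0223 330 rect [415.7 234.8] [53.2 52.7] 30.1 circ [416.  235.3] 27.9
flux side seed [0.42  0.238 0.018] ztop 0.0206 144 rect [415.  232.7] [54.1 54.1] 28.2 circ [417.5 235. ] 30.4
reel scene seed [0.613 0.035 0.021] ztop 0.0322 277 rect [607.   31.1] [47.4 44.3] 40.3 circ [606.6  31.7] 24.7
reel side seed [0.613 0.035 0.021] ztop 0.0299 145 rect [605.8  29.7] [46.6 48.4] 5.5 circ [608.3  31.2] 26.5
block scene seed [ 0.633 -0.193  0.031] ztop 0.0339 1118 rect [ 636.6 -193. ] [60.  92.1] 10.7 circ [ 638.5 -193. ] 52.9
block side seed [ 0.633 -0.193  0.031] ztop 0.0313 43 rect [ 606.4 -159.6] [33.2 15.7] 58.7 circ [ 611.5 -162.7] 16.7
putty scene seed [ 0.709 -0.021  0.041] ztop 0.0465 336 rect [705.2 -24.6] [59.9 57.8] 36.2 circ [705.5 -25.1] 30.7
putty side seed [ 0.709 -0.021  0.041] ztop 0.0443 205 rect [704.9 -24.2] [57.1 60.8] 8.6 circ [704.9 -24.5] 32.8
spool scene seed [ 0.64  -0.078  0.047] ztop 0.0603 583 rect [633.6 -82.4] [63.5 61.4] 36.0 circ [633.2 -82.5] 32.4
spool side seed [ 0.64  -0.078  0.047] ztop 0.0582 289 rect [632.9 -82
[... 330 characters left out ...]
]), array([ 0.5726, -0.0621,  0.0039]), array([0.5569, 0.0963, 0.0032])]
scene sq 32 692 z 0.0067 rect [ 300.2 -101.2] [464.   77.3] 41.9
scene ob 31 1652 z 0.007 rect [ 321.5 -146.7] [425.1  94.4] 26.8
scene ro 32 906 z 0.0071 rect [ 325.8 -213.3] [367.8  65.8] 12.4
scene wood 5522 0.0145 ((507.92919921875, -70.09632873535156), (232.7128143310547, 310.29754638671875), 8.202280044555664)
side sq 44 190 z 0.0053 rect [443.6  35.5] [56.6 46.6] 10.1
side ob 43 568 z 0.0055 rect [ 280.6 -465.5] [968.  109.7] 65.8
side ro 42 351 z 0.0056 rect [ 323.6 -545.3] [856.   65.5] 67.8
side wood 2616 0.013 ((457.7952575683594, -75.25875854492188), (127.55966186523438, 315.357666015625), 8.599888801574707)
```

```bash
cat > m2.py <<'E'
from m import *
print("----")
for n in W:
    d=S[n]["depth"]; g=S[n]["pixels"].max(-1)
    num,lab=cv2.connectedComponents((g<50).astype(np.uint8))
    for k,(u,v) in pk[n].items():
        m=(lab==lab[v,u])&(d>0); P=W[n][m]; c0=np.median(P[:,:2],0)
        P=P[(np.linalg.norm(P[:,:2]-c0,axis=1)<.062)&(abs(P[:,2]-np.median(P[:,2]))<.006)]
        q=(P[:,:2]*1000).astype(np.float32); r=cv2.minAreaRect(q)
        print(n,k,len(P),"z",np.median(P[:,2]).round(4),"rect",np.round(r[0],1),np.round(r[1],1),round(r[2],1))
    P=W[n].reshape(-1,3); col=S[n]["pixels"].reshape(-1,3).astype(int)
    dd=(P[:,:2]-[.458,-.075])
    m=(abs(dd[:,0])<.12)&(abs(dd[:,1])<.19)&(col[:,0]-col[:,2]>40)&(P[:,2]>.008)&(P[:,2]<.022)&(P[:,0]<.56)
    M=m.reshape(d.shape).astype(np.uint8); nl,l,st,_=cv2.connectedComponentsWithStats(M); 
    m=(l==1+st[1:,4].argmax()).ravel()
    print(n,"wood",m.sum(),np.median(P[m][:,2]).round(4),cv2.minAreaRect((P[m][:,:2]*1000).astype(np.float32)))
P=np.concatenate([w[S[n]["depth"]>0] for n,w in W.items()])
hm=np.zeros((22,28))
i=((P[:,0]-.3)/.025).astype(int); j=((P[:,1]+.35)/.025).astype(int)
ok=(P[:,0]>.3)&(i<22)&(P[:,1]>-.35)&(j<28)&(P[:,2]<.5)
np.maximum.at(hm,(i[ok],j[ok]),P[ok,2]*100)
print("cols y from",-35,"step 2.5cm; cm heights")
for a in range(22): print(f"{.3+.025*a:.3f}"," ".join(f"{x:3.0f}" for x in hm[a]))
E
python3 m2.py | sed -n '/----/,$p'
```

```text
----
scene sq 691 z 0.0067 rect [443.4  26. ] [59.8 59.1] 9.2
scene ob 1648 z 0.007 rect [458.3 -77.6] [103.8  68.8] 8.4
scene ro 899 z 0.0071 rect [ 473.6 -181.2] [63.1 65. ] 54.4
scene wood 5465 0.0145 ((456.55126953125, -77.63417053222656), (127.1316146850586, 310.8848571777344), 8.586578369140625)
side sq 190 z 0.0053 rect [443.6  35.5] [56.6 46.6] 10.1
side ob 566 z 0.0055 rect [459.2 -69. ] [100.4  58. ] 7.6
side ro 349 z 0.0056 rect [ 474.  -173.9] [54.7 61.2] 41.3
side wood 2584 0.013 ((457.7952575683594, -75.25875854492188), (127.55966186523438, 315.357666015625), 8.599888801574707)
cols y from -35 step 2.5cm; cm heights
0.300   0   0   0   0   0   0   0   0   0   0   1   1   1   1   1   1   1   2   2   2   1   3   3   1   1   1   1   1
0.325   0   0   0   0   0   0   0   1   1   1   1   1   1   1   1   1   1   1   1   1   1   4   1   1   1   1   1   1
0.350   0   0   0   0   1   1   1   1   1   1   1   1   1   1   2   2   2   1   1   1   1   1   1   1   1   1   3   3
0.375   1   1   1   1   1   1   1   2   2   2   2   2   2   2   2   2   2   2   1   1   1   1   2   2   2   
[... 1433 characters left out ...]
17  17  17   1   1   1   1   1   4   4   1   5   5   5   5   1   1  12  12  13  12  12  18  18  14  10   0   0
0.725  17  17  17  17   1   1   1   3   5   5   1   1   5   5   1   1   1   1  13  13  12  13  18  18  11   0   0   0
0.750  17  17  17  17   1   1   1   5   5   5   5   1   1   1   1   1   1   3   3  13  13  13  13   1   0   0   0   0
0.775  17  17  17  17   1   1   1   1   4   5   1   1   1   1   1   1   1   3   3   1  14  14  13   1   1   1   0   0
0.800  17  17  17  17  17   1   1   1   1   1   1   1   1   1   1   1   1   4   4   1   1   1   1   1   0   0   0   3
0.825  17  17  17  17  17   1   6   6   6   1   1   1   1   1   1   1   1   4   4   1   1   1   1   1   1   0   0   3
```

```bash
cat >> m2.py <<'E'
print("====")
n45=np.array([1,1])/2**.5
B=P[(P[:,0]>.42)&(P[:,0]<.68)&(P[:,1]>.09)&(P[:,1]<.30)&(P[:,2]>.03)&(P[:,2]<.22)]
for k,c in {"flux":(.4158,.2345),"reel":(.607,.0308)}.items():
    for a,b in ((.03,.06),(.06,.1),(.1,.14),(.14,.2)):
        Q=B[(B[:,2]>=a)&(B[:,2]<b)]; d=np.linalg.norm(Q[:,:2]-c,axis=1)
        i=np.argsort(d)[5]
        print(k,a,len(Q),"nearest",d[i].round(3),Q[i].round(3),"normal dist",((Q[:,:2]-c)@n45)[np.argsort((Q[:,:2]-c)@n45)[5]].round(3))
E
python3 m2.py | sed -n '/====/,$p'
```

```text
====
flux 0.03 1644 nearest 0.094 [0.503 0.269 0.055] normal dist 0.078
flux 0.06 2390 nearest 0.093 [0.503 0.266 0.063] normal dist 0.078
flux 0.1 2268 nearest 0.085 [0.496 0.261 0.137] normal dist 0.071
flux 0.14 2278 nearest 0.069 [0.484 0.243 0.172] normal dist 0.054
reel 0.03 1644 nearest 0.103 [0.64  0.129 0.055] normal dist 0.086
reel 0.06 2390 nearest 0.104 [0.638 0.13  0.076] normal dist 0.087
reel 0.1 2268 nearest 0.095 [0.631 0.123 0.139] normal dist 0.08
reel 0.14 2278 nearest 0.083 [0.619 0.113 0.17 ] normal dist 0.063
```

servo_tool(
  motion=[
    [[3.1,3.25,1,0,-1],[3.1,3.25,6,0,-1],[3.1,3.25,11,0,-1],[3.1,3.25,15.5,0,-1],[3.1,3.25,15.5,0,-1]],
  ],
)

```text
time_s: 0.6
eef_pos: [0.6016, 0.0319, 0.0935]
eef_rot: [-0.006, 0.707, 0.707, -0.005]
wrist_force: [-1.5, 0.1, -1.0]
opening: 1.003
grasp_force: 0.0
```

```bash
cat > look.py <<'E'
import sys
from h import *
from scipy.spatial.transform import Rotation as Ro
def look(tag,cams=("wrist","side"),crop=None):
    ims=[]
    for n in cams:
        o=ctrl.get_obs(); c=ctrl.camera(n)
        ims.append(c["pixels"][...,::-1])
        if n=="wrist":
            w,x,y,z=o["eef_rot"]; R=Ro.from_quat([x,y,z,w]).as_matrix(); H=c["hand_eye"]
            M=np.eye(4); M[:3,:3]=R; M[:3,3]=o["eef_pos"]; M=M@H
            c["R"]=M[:3,:3].T; c["t"]=-c["R"]@M[:3,3]
        np.savez(f"{tag}_{n}.npz",**c)
    im=cv2.resize(np.vstack(ims),None,fx=.75,fy=.75,interpolation=cv2.INTER_AREA) if len(ims)>1 else ims[0]
    cv2.imwrite(f"pics/{tag}.png",im)
if __name__=="__main__":
    look(sys.argv[1],sys.argv[2].split(",")); o=ctrl.get_obs(); print(o["time_s"],o["eef_pos"],o["eef_rot"])
E
python3 look.py a wrist,side
```

```text
0.7 [0.60713142 0.03105126 0.10114408] [-8.47393555e-04  7.07126597e-01  7.07086181e-01 -6.25091937e-04]
```

View pics/a.png

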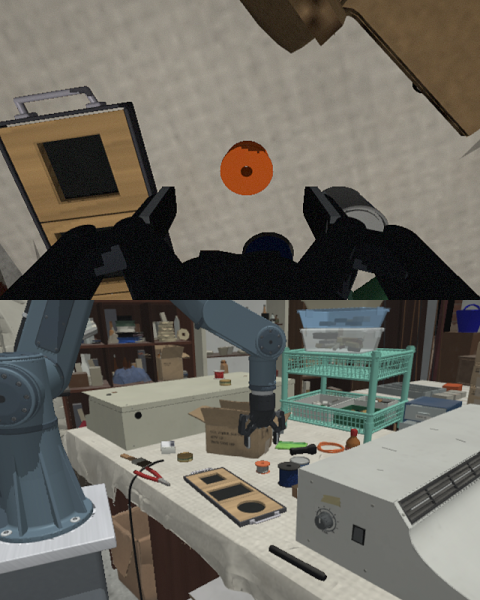

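Composite: the wrist half shows the reel at about (328,223) in full-size pixels between the open pads, with the square pocket at left. The side half shows the gripper clear of the box. Next I measure the reel and fingertips from the wrist depth.

```bash
python3 - <<'E'
from h import *
c=dict(np.load("a_wrist.npz")); P=cloud(c); d=c["depth"]
px=c["pixels"].astype(int)
m=(px[...,0]-px[...,2]>90)&(px[...,0]>150)&(d>0)
Q=P[m]; Q=Q[(abs(Q[:,0]-.607)<.05)&(abs(Q[:,1]-.031)<.05)]
print(len(Q),np.percentile(Q[:,2],[5,50,95]),cv2.minEnclosingCircle((Q[Q[:,2]>np.percentile(Q[:,2],50)-.003][:,:2]*1000).astype(np.float32)))
F=P[(d>0)&(d<.16)]  # near: fingers
H=(c["hand_eye"]); print("hand_eye t",H[:3,3].round(3))
# fingers in tool coords
v,u=np.indices(d.shape); C=np.stack([(u-c["cx"])/c["fx"]*d,(v-c["cy"])/c["fy"]*d,d],-1)[(d>0)&(d<.25)]
T=C@H[:3,:3].T+H[:3,3]; T=T[(abs(T[:,0])<.03)&(T[:,2]<.05)]
for s in (1,-1):
    f=T[T[:,1]*s>0]; print(len(f),"z max pct",np.percentile(f[:,2],[90,99,99.9]),"inner y",np.percentile(f[:,1]*s,[1,50,99]), "x",np.percentile(f[:,0],[1,99]))
for k,(u,v) in {"sq":(107,222)}.items(): print(P[v,u])
dark=((px.max(-1)<50)&(d>0)).astype(np.uint8); n,l=cv2.connectedComponents(dark); m=l==l[222,107]
print(m.sum(),np.median(P[m],0)); r=P[m]; r=r[abs(r[:,2]-np.median(r[:,2]))<.005]; print(cv2.minAreaRect((r[:,:2]*1000).astype(np.float32)))
E
```

```text
3231 [0.02826478 0.02927456 0.0303118 ] ((607.0606079101562, 31.184457778930664), 23.732629776000977)
hand_eye t [ 0.071  0.    -0.117]
24431 z max pct [-0.02513346  0.00941128  0.0492254 ] inner y [0.00107527 0.04454133 0.0733609 ] x [-0.01118685  0.02017376]
24104 z max pct [-0.02843032  0.00522258  0.01125942] inner y [0.00093339 0.04379795 0.07150727] x [-0.00967684  0.02022136]
[0.43765427 0.02620424 0.00562453]
6091 [0.4380755  0.0257634  0.00557363]
((438.7374267578125, 24.033950805664062), (62.10862731933594, 64.19525146484375), 8.558815956115723)
```

servo_tool(
  motion=[
    [[0,0,4,0,-1],[0,0,7,0,-1],[0,0,7,0,0.4],[0,0,7,0,1],[0,0,7,0,1]],
  ],
)

```text
time_s: 1.2
eef_pos: [0.6103, 0.0306, 0.0354]
eef_rot: [0.002, 0.707, 0.707, 0.002]
wrist_force: [2.9, -0.5, 0.7]
opening: 0.539
grasp_force: 61.5
```

servo_tool(
  motion=[
    [[0,0,0,0,1],[0,0,0,0,1],[0,0,0,0,1],[0,0,-2,0,1],[0,0,-4,0,1]],
  ],
)

```text
time_s: 1.7
eef_pos: [0.608, 0.031, 0.0734]
eef_rot: [0.001, 0.707, 0.707, 0.0]
wrist_force: [0.1, -0.3, -0.9]
opening: 0.541
grasp_force: 61.9
```

servo_tool(
  motion=[
    [[0,-2,-3,0,1],[-0.3,-7,-3,0,1],[-0.55,-12,-3,0,1],[-0.55,-16.65,-3,0,1],[-0.55,-16.65,-3,0,1]],
  ],
)

```text
time_s: 2.2
eef_pos: [0.4332, 0.027, 0.1001]
eef_rot: [-0.003, 0.707, 0.707, -0.002]
wrist_force: [0.6, 0.3, -2.0]
opening: 0.542
grasp_force: 62.4
```

servo_tool(
  motion=[
    [[0,0,0,0,1],[0,0,0,0,1]],
  ],
)

```text
time_s: 2.4
eef_pos: [0.4433, 0.025, 0.1032]
eef_rot: [0.002, 0.707, 0.707, 0.001]
wrist_force: [0.4, 0.0, -1.4]
opening: 0.545
grasp_force: 62.4
```

```bash
python3 look.py b wrist,side; python3 - <<'E'
from h import *
c=dict(np.load("b_side.npz")); P=cloud(c); d=c["depth"]; px=c["pixels"].astype(int)
m=(px[...,0]-px[...,2]>90)&(px[...,0]>150)&(d>0); Q=P[m]; Q=Q[(Q[:,0]<.55)&(Q[:,0]>.38)&(abs(Q[:,1])<.08)]
print(len(Q),np.percentile(Q[:,2],[1,5,50,95,99]),Q.mean(0))
c=dict(np.load("b_wrist.npz")); P=cloud(c);d=c["depth"];px=c["pixels"].astype(int)
m=(px[...,0]-px[...,2]>90)&(px[...,0]>150)&(d>0); Q=P[m];print(len(Q),np.percentile(Q[:,2],[1,5,50,95,99]),cv2.minEnclosingCircle((Q[:,:2]*1000).astype(np.float32)))
E
```

```text
2.5 [0.44306167 0.02511048 0.10253284] [0.0013046  0.7071042  0.70710766 0.00084118]
95 [0.06840706 0.06871818 0.09610274 0.09739295 0.09803467] [0.44530238 0.01469131 0.0882342 ]
2861 [0.01290604 0.09574071 0.09710058 0.09802784 0.098392  ] ((482.1018371582031, 18.899120330810547), 266.25152587890625)
```

View pics/b.png

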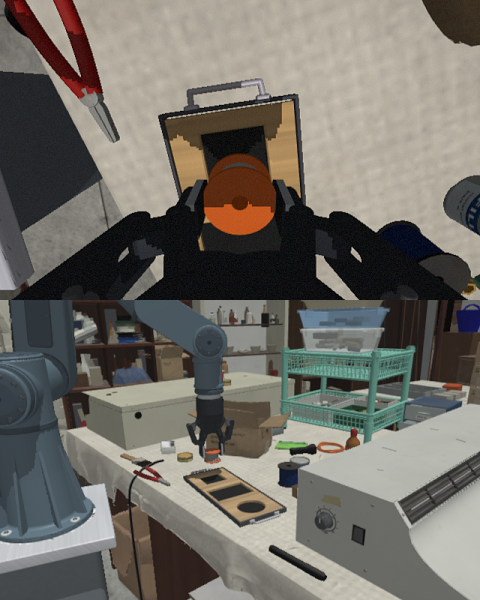

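The wrist half shows the reel held upright over the square pocket. Its underside is about 35 mm below the TCP.

servo_tool(
  motion=[
    [[0,0,3,0,1],[0,0,5,0,1],[0,0,5.8,0,1],[0,0,5.8,0,1],[0,0,5.8,0,1]],
  ],
)

```text
time_s: 3.0
eef_pos: [0.4419, 0.0254, 0.0438]
eef_rot: [0.0, 0.707, 0.707, 0.0]
wrist_force: [0.1, 0.4, -1.6]
opening: 0.542
grasp_force: 62.2
```

servo_tool(
  motion=[
    [[0,0,0.1,0,1],[0,0,0.1,0,0],[0,0,0.1,0,-0.5],[0,0,0.1,0,-0.5],[0,0,-1,0,-0.5]],
  ],
)

```text
time_s: 3.5
eef_pos: [0.4401, 0.0257, 0.0529]
eef_rot: [-0.001, 0.707, 0.707, -0.001]
wrist_force: [-0.1, 0.3, 0.5]
opening: 0.743
grasp_force: 0.0
```

servo_tool(
  motion=[
    [[0,0,-4,0,-1],[0,0,-8,0,-1],[0,0,-10,0,-1],[0,0,-10,0,-1]],
  ],
)

```text
time_s: 3.9
eef_pos: [0.4437, 0.025, 0.1576]
eef_rot: [0.003, 0.707, 0.707, 0.002]
wrist_force: [0.7, -0.5, 0.3]
opening: 1.0
grasp_force: 0.0
```

```bash
python3 look.py c wrist; python3 - <<'E'
from h import *
c=dict(np.load("c_wrist.npz")); P=cloud(c);d=c["depth"];px=c["pixels"].astype(int)
m=(px[...,0]-px[...,2]>90)&(px[...,0]>150)&(d>0)
Q=P[m];Q=Q[(abs(Q[:,0]-.44)<.05)&(abs(Q[:,1]-.025)<.05)]; z=np.median(Q[:,2]); print(len(Q),np.percentile(Q[:,2],[5,50,95]))
T=Q[abs(Q[:,2]-z)<.004];print(cv2.minEnclosingCircle((T[:,:2]*1000).astype(np.float32)))
# wood around
w=(px[...,0]-px[...,2]>40)&(d>0)&(abs(P[...,2]-.014)<.005)&~m; r=P[w][:,:2]; r=r[(abs(r[:,0]-.44)<.08)&(abs(r[:,1]-.025)<.06)]; print(len(r),cv2.minAreaRect((r*1000).astype(np.float32)))
E
```

```text
3.95 [0.44232161 0.02527208 0.15548247] [0.00200459 0.70706505 0.7071445  0.00128491]
2193 [0.03411514 0.03529448 0.03638066]
((442.09686279296875, 25.624618530273438), 23.96246910095215)
9202 ((441.4868469238281, 15.702117919921875), (125.3220443725586, 120.05851745605469), 8.29534912109375)
```

View pics/c.png

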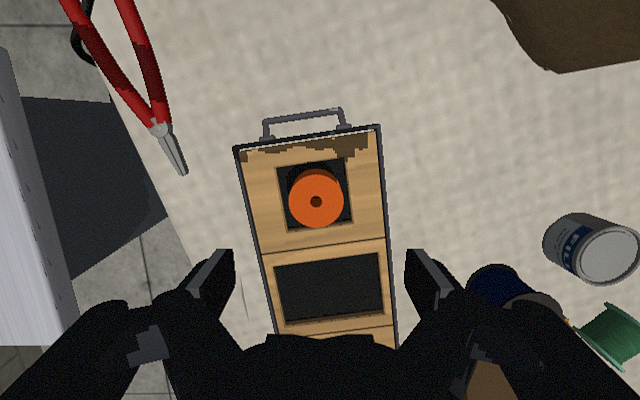

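Wrist view: the reel sits in the square pocket at (315,198), and its top at 35 mm means it is on the floor. The flux tin is next.

servo_tool(
  motion=[
    [[4.5,-0.5,0,8.5,-1],[9,-1,0,17,-1],[13.5,-1.6,0,25.5,-1],[18,-2.2,0,34,-1],[20.9,-2.47,0,42,-1]],
  ],
)

```text
time_s: 4.45
eef_pos: [0.4157, 0.2302, 0.1521]
eef_rot: [-0.0, 0.894, 0.448, -0.001]
wrist_force: [0.9, 0.1, -0.0]
opening: 0.995
grasp_force: 0.0
```

servo_tool(
  motion=[
    [[0,0,2,3,-1],[0,0,5,3,-1],[0,0,5,3,-1],[0,0,5,3,-1]],
  ],
)

```text
time_s: 4.85
eef_pos: [0.4161, 0.2284, 0.1024]
eef_rot: [-0.0, 0.904, 0.427, -0.002]
wrist_force: [0.2, 0.0, 0.1]
opening: 1.002
grasp_force: 0.0
```

```bash
python3 look.py d wrist; python3 - <<'E'
from h import *
c=dict(np.load("d_wrist.npz")); P=cloud(c);d=c["depth"]
m=(d>0)&(abs(P[...,2]-.022)<.004)&(np.hypot(P[...,0]-.4158,P[...,1]-.2345)<.04)
Q=P[m]; print(len(Q),np.percentile(Q[:,2],[5,50,95]),cv2.minEnclosingCircle((Q[:,:2]*1000).astype(np.float32)))
E
```

```text
4.9 [0.41722765 0.22858468 0.10350971] [-8.78402406e-05  9.04291049e-01  4.26916305e-01 -4.00271609e-04]
3355 [0.01815445 0.01905784 0.02120953] ((415.4164733886719, 234.5683135986328), 27.33330535888672)
```

View pics/d.png

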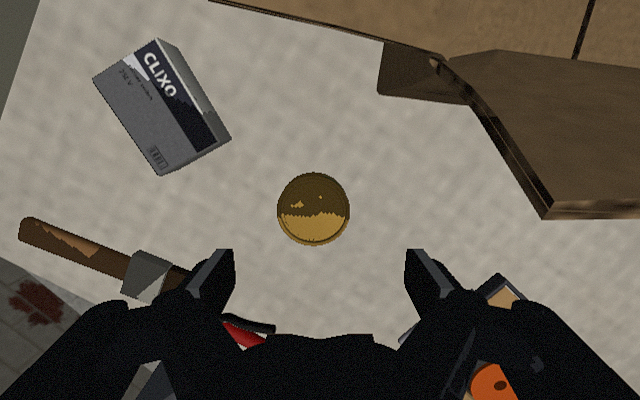

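Wrist view: the tin is at (313,209) and the carton is clear at (162,108). The tool is about 6 mm short of the tin, so I correct that and descend.

servo_tool(
  motion=[
    [[0.4,-0.45,2,0,-1],[0.4,-0.45,5,0,-1],[0.4,-0.45,5,0,-1],[0.4,-0.45,5,0,-1]],
  ],
)

```text
time_s: 5.3
eef_pos: [0.4167, 0.2346, 0.0542]
eef_rot: [0.0, 0.904, 0.427, 0.0]
wrist_force: [0.4, -0.2, 0.0]
opening: 1.004
grasp_force: 0.0
```

```bash
python3 - <<'E'
from h import *
o=ctrl.get_obs(); print(o["eef_pos"],o["eef_rot"])
E
```

```text
[0.41674589 0.23455894 0.0542481 ] [6.08111918e-06 9.04347120e-01 4.26797712e-01 9.91932268e-06]
```

servo_tool(
  motion=[
    [[-0.1,-0.1,1.5,0,-1],[-0.1,-0.1,2.4,0,-1],[-0.1,-0.1,2.4,0,-1],[-0.1,-0.1,2.4,0,-1],[-0.1,-0.1,2.4,0,1]],
  ],
)

```text
time_s: 5.8
eef_pos: [0.4156, 0.2348, 0.0302]
eef_rot: [0.0, 0.904, 0.427, 0.001]
wrist_force: [0.3, 0.4, 0.5]
opening: 0.858
grasp_force: 0.0
```

servo_tool(
  motion=[
    [[0,0,0,0,1],[0,0,0,0,1],[0,0,0,0,1],[0,0,0,0,1],[0,0,-1.5,0,1]],
  ],
)

```text
time_s: 6.3
eef_pos: [0.4137, 0.2342, 0.0435]
eef_rot: [-0.0, 0.904, 0.427, -0.002]
wrist_force: [-0.3, -0.2, -0.4]
opening: 0.599
grasp_force: 63.4
```

servo_tool(
  motion=[
    [[0,0,-4,0,1],[0,0,-7,0,1],[0,0,-7,0,1],[0,0,-7,0,1],[0,0,-7,0,1]],
  ],
)

```text
time_s: 6.8
eef_pos: [0.4139, 0.2343, 0.1131]
eef_rot: [-0.0, 0.904, 0.427, -0.001]
wrist_force: [-0.1, 0.5, -1.1]
opening: 0.601
grasp_force: 63.4
```

```bash
python3 look.py e wrist,side; python3 - <<'E'
from h import *
for n in("wrist","side"):
    c=dict(np.load(f"e_{n}.npz")); P=cloud(c);d=c["depth"];px=c["pixels"].astype(int)
    m=(d>0)&(np.hypot(P[...,0]-.4158,P[...,1]-.2345)<.04)&(px[...,0]-px[...,2]>30)&(P[...,2]>.05)
    Q=P[m]; print(n,len(Q),np.percentile(Q[:,2],[1,5,50,95,99]),cv2.minEnclosingCircle((Q[:,:2]*1000).astype(np.float32)))
E
```

```text
6.9 [0.41378038 0.23425379 0.11285123] [-2.50419884e-04  9.04242325e-01  4.27017021e-01 -1.48934815e-03]
wrist 9059 [0.08469521 0.09138537 0.10136096 0.1036281  0.10436517] ((422.1865234375, 233.14768981933594), 35.09458923339844)
side 179 [0.08407307 0.08542721 0.10005125 0.10278403 0.10380057] ((413.70989990234375, 233.0286102294922), 29.41949462890625)
```

View pics/e.png

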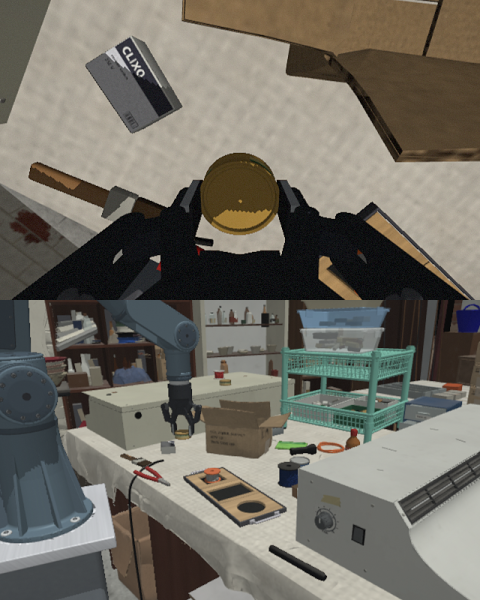

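Composite: the tin is held level between the pads at about (320,258) in wrist pixels, and the carton is untouched.

servo_tool(
  motion=[
    [[-3,3.3,0,0,1],[-6,6.6,0,0,1],[-9,9.9,0,0,1],[-12,13.1,0,0,1],[-15,16.4,0,0,1]],
  ],
)

```text
time_s: 7.4
eef_pos: [0.4454, 0.0131, 0.1133]
eef_rot: [-0.001, 0.904, 0.427, -0.001]
wrist_force: [0.4, -0.3, -0.4]
opening: 0.599
grasp_force: 63.4
```

servo_tool(
  motion=[
    [[-3,3.3,0,0,1],[-6,6.6,0,0,1],[-9,9.9,0,0,1],[-12,13.1,0,0,1],[-13.15,14.4,0,0,1]],
  ],
)

```text
time_s: 7.9
eef_pos: [0.4739, -0.1821, 0.1136]
eef_rot: [0.0, 0.905, 0.426, -0.0]
wrist_force: [0.7, 0.8, -2.5]
opening: 0.6
grasp_force: 63.4
```

servo_tool(
  motion=[
    [[0,0,0,0,1],[0,0,0,0,1],[0,0,0,0,1]],
  ],
)

```text
time_s: 8.2
eef_pos: [0.4733, -0.1766, 0.1136]
eef_rot: [-0.001, 0.904, 0.428, -0.0]
wrist_force: [0.4, -0.2, -0.7]
opening: 0.601
grasp_force: 63.4
```

```bash
cat > d.py <<'E'
import sys
from h import *
from scipy.spatial.transform import Rotation as Ro
o=ctrl.get_obs(); w,x,y,z=o["eef_rot"]; R=Ro.from_quat([x,y,z,w]).as_matrix()
t=np.array([float(a) for a in sys.argv[1:4]]); print(o["time_s"],o["eef_pos"],"yaw of closing axis",np.degrees(np.arctan2(R[1,1],R[0,1])),"tool delta cm",((t-o["eef_pos"])@R*100).round(2))
E
python3 d.py .473 -.179 .037; python3 look.py f wrist; python3 - <<'E'
from h import *
c=dict(np.load(f"f_wrist.npz")); P=cloud(c);d=c["depth"];px=c["pixels"].astype(int)
w=(px[...,0]-px[...,2]>40)&(d>0)&(abs(P[...,2]-.014)<.005); r=P[w][:,:2]; r=r[(abs(r[:,0]-.47)<.12)&(abs(r[:,1]+.1)<.16)]; print(len(r),cv2.minAreaRect((r*1000).astype(np.float32)))
E
```

```text
8.2 [ 0.47328208 -0.17663154  0.11356678] yaw of closing axis -39.36717510112334 tool delta cm [-0.2   0.15  7.66]
8.25 [ 0.47350458 -0.17667495  0.11380197] [-7.32261863e-04  9.03870759e-01  4.27804895e-01 -2.93287973e-04]
27943 ((455.85498046875, -82.78164672851562), (125.33799743652344, 300.94024658203125), 8.348259925842285)
```

View pics/f.png

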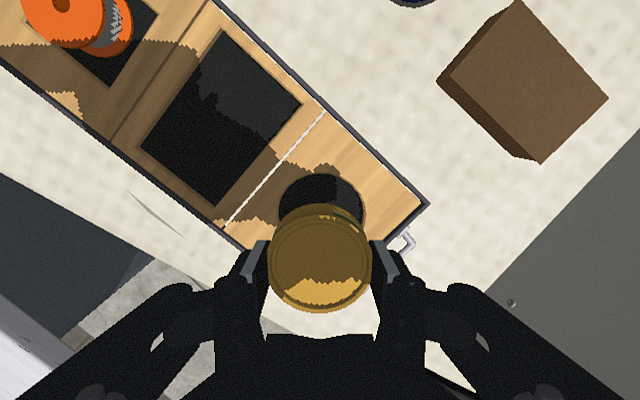

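Wrist view: the tin is held over the round pocket at (320,200), with the block visible at (525,85). Now I lower it.

servo_tool(
  motion=[
    [[-0.2,0.15,3.5,0,1],[-0.2,0.15,6,0,1],[-0.2,0.15,7.6,0,1],[-0.2,0.15,7.6,0,1],[-0.2,0.15,7.6,0,1]],
  ],
)

```text
time_s: 8.75
eef_pos: [0.4738, -0.1799, 0.0384]
eef_rot: [-0.0, 0.904, 0.428, -0.0]
wrist_force: [-0.1, 1.0, -0.1]
opening: 0.599
grasp_force: 66.9
```

servo_tool(
  motion=[
    [[0,0,0.1,0,1],[0,0,0.1,0,0],[0,0,0.1,0,-0.6],[0,0,0.1,0,-0.6],[0,0,-1,0,-0.6]],
  ],
)

```text
time_s: 9.25
eef_pos: [0.473, -0.1804, 0.0478]
eef_rot: [-0.001, 0.904, 0.427, -0.001]
wrist_force: [-0.4, -0.3, -0.0]
opening: 0.802
grasp_force: 0.0
```

servo_tool(
  motion=[
    [[0,0,-4,0,-1],[0,0,-8,0,-1],[0,0,-10,0,-1],[0,0,-10,0,-1]],
  ],
)

```text
time_s: 9.65
eef_pos: [0.4762, -0.1825, 0.1529]
eef_rot: [0.004, 0.904, 0.427, 0.002]
wrist_force: [0.6, -0.3, -0.3]
opening: 1.001
grasp_force: 0.0
```

```bash
python3 d.py .6366 -.193 .103; python3 look.py g wrist; python3 - <<'E'
from h import *
c=dict(np.load("g_wrist.npz")); P=cloud(c);d=c["depth"];px=c["pixels"].astype(int)
m=(d>0)&(np.hypot(P[...,0]-.473,P[...,1]+.179)<.04)&(P[...,2]>.02)
Q=P[m]; print(len(Q),np.percentile(Q[:,2],[5,50,95]),cv2.minEnclosingCircle((Q[:,:2]*1000).astype(np.float32)))
m=(d>0)&(abs(P[...,2]-.031)<.004)&(np.hypot(P[...,0]-.637,P[...,1]+.193)<.065)
Q=P[m]; print(len(Q),np.percentile(Q[:,2],[5,50,95]),cv2.minAreaRect((Q[:,:2]*1000).astype(np.float32)))
E
```

```text
9.65 [ 0.47615375 -0.18249107  0.15293012] yaw of closing axis -39.44002174154466 tool delta cm [ 9.38 13.02  5.11]
9.7 [ 0.47496372 -0.18172219  0.15067089] [0.00199104 0.90423097 0.42703752 0.00116305]
23431 [0.02469823 0.21195421 0.22635788] ((473.548095703125, -177.71926879882812), 39.895076751708984)
9142 [0.02940975 0.03060557 0.03175926] ((636.4407348632812, -194.11767578125), (57.7572135925293, 92.60446166992188), 11.498591423034668)
```

View pics/g.png

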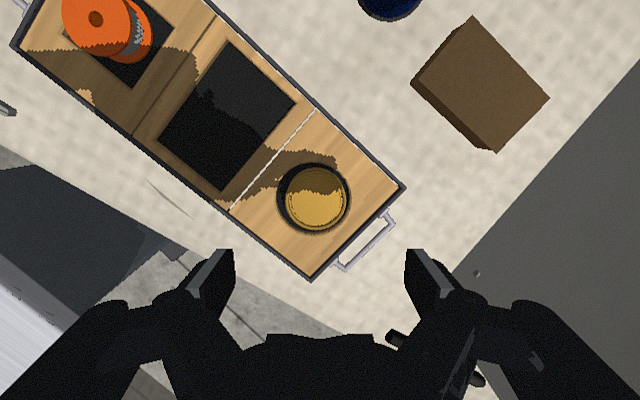

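Wrist view: the tin lies in the round pocket at (314,198). The block at (480,85) measures centre (636,-194) mm with yaw 11.5°. I go to it with a -50.7° twist.

servo_tool(
  motion=[
    [[2,3,0,-8.5,-1],[4,6,0,-17,-1],[6.2,9,0,-25.5,-1],[8,11.7,0,-34,-1],[9.3,13.4,0,-42,-1]],
  ],
)

```text
time_s: 10.2
eef_pos: [0.6374, -0.1941, 0.1464]
eef_rot: [-0.001, 0.689, 0.725, -0.0]
wrist_force: [-0.4, -0.0, 0.6]
opening: 0.999
grasp_force: 0.0
```

servo_tool(
  motion=[
    [[0,0,0,-8.5,-1],[0,0,0,-8.5,-1],[0,0,0,-8.5,-1]],
  ],
)

```text
time_s: 10.5
eef_pos: [0.6354, -0.1939, 0.1468]
eef_rot: [-0.001, 0.637, 0.771, -0.0]
wrist_force: [-0.5, 0.3, -0.9]
opening: 1.002
grasp_force: 0.0
```

```bash
python3 d.py .6364 -.194 .030; python3 look.py i wrist; python3 - <<'E'
from h import *
c=dict(np.load("i_wrist.npz")); P=cloud(c);d=c["depth"]
m=(d>0)&(abs(P[...,2]-.031)<.004)&(np.hypot(P[...,0]-.637,P[...,1]+.193)<.065)
Q=P[m]; print(len(Q),np.percentile(Q[:,2],[5,50,95]),cv2.minAreaRect((Q[:,:2]*1000).astype(np.float32)))
E
python3 d.py .6364 -.194 .030
```

```text
10.5 [ 0.63541276 -0.19385533  0.14679137] yaw of closing axis 10.825133102070957 tool delta cm [-0.05  0.12 11.68]
10.55 [ 0.63549844 -0.19398601  0.14723828] [-1.00874778e-03  6.37152164e-01  7.70737342e-01 -2.28210053e-04]
6965 [0.0294882  0.03054787 0.03158005] ((636.7647705078125, -194.01437377929688), (57.100860595703125, 92.43010711669922), 11.436895370483398)
10.55 [ 0.63549844 -0.19398601  0.14723828] yaw of closing axis 10.84042899477733 tool delta cm [-0.03  0.11 11.72]
```

servo_tool(
  motion=[
    [[0,0.1,4,-0.6,-1],[0,0.1,8,-0.6,-1],[0,0.1,11.5,-0.6,-1],[0,0.1,11.5,-0.6,-1],[0,0.1,11.5,-0.6,-1]],
  ],
)

```text
time_s: 11.05
eef_pos: [0.6369, -0.194, 0.0334]
eef_rot: [-0.001, 0.632, 0.775, -0.0]
wrist_force: [0.2, -0.2, 1.5]
opening: 0.999
grasp_force: 0.0
```

servo_tool(
  motion=[
    [[0,0,0,0,1],[0,0,0,0,1],[0,0,0,0,1],[0,0,0,0,1],[0,0,0,0,1]],
  ],
)

```text
time_s: 11.55
eef_pos: [0.6393, -0.195, 0.0366]
eef_rot: [0.002, 0.632, 0.775, 0.001]
wrist_force: [0.2, 0.1, 7.5]
opening: 0.654
grasp_force: 65.6
```

servo_tool(
  motion=[
    [[0,0,-3,0,1],[0,0,-7,0,1],[0,0,-10,0,1],[0,0,-10,0,1],[0,0,-10,0,1]],
  ],
)

```text
time_s: 12.05
eef_pos: [0.6381, -0.1944, 0.1351]
eef_rot: [0.002, 0.632, 0.775, 0.0]
wrist_force: [-0.3, 0.7, -0.7]
opening: 0.65
grasp_force: 64.7
```

```bash
python3 d.py .457 -.0767 .13
```

```text
12.05 [ 0.63809251 -0.19436276  0.13513684] yaw of closing axis 11.654317640532105 tool delta cm [ 15.18 -15.36   0.45]
```

servo_tool(
  motion=[
    [[3,-3,0,-8.5,1],[6.2,-6.2,0,-17,1],[9.4,-9.4,0,-25.5,1],[12.5,-12.6,0,-34,1],[15.2,-15.4,0,-42.5,1]],
  ],
)

```text
time_s: 12.55
eef_pos: [0.4526, -0.0745, 0.1315]
eef_rot: [-0.002, 0.305, 0.952, 0.0]
wrist_force: [1.2, 0.2, 0.0]
opening: 0.648
grasp_force: 64.7
```

servo_tool(
  motion=[
    [[0,0,0,-8.5,1],[0,0,0,-17,1],[0,0,0,-25.5,1],[0,0,0,-34,1],[0,0,0,-42.5,1]],
  ],
)

```text
time_s: 13.05
eef_pos: [0.4547, -0.0758, 0.132]
eef_rot: [-0.001, -0.061, 0.998, 0.001]
wrist_force: [-0.3, 0.4, -1.4]
opening: 0.651
grasp_force: 64.7
```

servo_tool(
  motion=[
    [[0,0,0,-2,1],[0,0,0,-2,1],[0,0,0,-2,1],[0,0,0,-2,1]],
  ],
)

```text
time_s: 13.45
eef_pos: [0.4555, -0.0762, 0.1328]
eef_rot: [-0.0, -0.075, 0.997, 0.0]
wrist_force: [-0.4, -0.3, -0.2]
opening: 0.653
grasp_force: 64.7
```

```bash
python3 d.py .457 -.0767 .045; python3 look.py j wrist,side; python3 - <<'E'
from h import *
c=dict(np.load("j_wrist.npz")); P=cloud(c);d=c["depth"]
m=(d>0)&(np.hypot(P[...,0]-.457,P[...,1]+.0767)<.055)&(abs(P[...,2]-.13)<.012)
Q=P[m]; A=np.c_[Q[:,:2]-[.457,-.0767],np.ones(len(Q))]; s=np.linalg.lstsq(A,Q[:,2],rcond=None)[0]
print(len(Q),np.percentile(Q[:,2],[5,50,95]),"plane",s,cv2.minAreaRect((Q[:,:2]*1000).astype(np.float32)))
E
```

```text
13.45 [ 0.45546948 -0.07616495  0.13283291] yaw of closing axis 98.60501404580192 tool delta cm [-0.15 -0.08  8.78]
13.55 [ 0.45567832 -0.07625478  0.13308767] [-2.09609082e-04 -7.52071917e-02  9.97167901e-01  1.08332194e-04]
21345 [0.12576644 0.12683253 0.1317798 ] plane [ 0.00460667 -0.00326226  0.12730789] ((451.39837646484375, -76.70487213134766), (88.0986557006836, 83.21370697021484), 7.3758368492126465)
```

View pics/j.png

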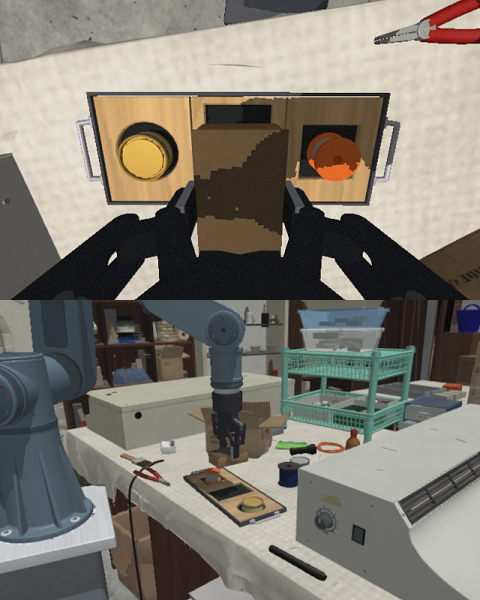

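The wrist half shows the block held level over the oblong pocket, with the tin and reel seated either side. I lower it now.

servo_tool(
  motion=[
    [[-0.15,-0.05,4,0,1],[-0.15,-0.05,7,0,1],[-0.15,-0.05,8.8,0,1],[-0.15,-0.05,8.8,0,1],[-0.15,-0.05,8.8,0,1]],
  ],
)

```text
time_s: 14.05
eef_pos: [0.4573, -0.0765, 0.0451]
eef_rot: [-0.0, -0.075, 0.997, 0.0]
wrist_force: [-0.2, 0.1, -0.9]
opening: 0.651
grasp_force: 66.6
```

servo_tool(
  motion=[
    [[0,0,0.1,0,1],[0,0,0.1,0,0],[0,0,0.1,0,-0.7],[0,0,0.1,0,-0.7],[0,0,-1,0,-0.7]],
  ],
)

```text
time_s: 14.55
eef_pos: [0.4565, -0.0762, 0.0548]
eef_rot: [-0.001, -0.075, 0.997, 0.001]
wrist_force: [0.0, -0.3, -0.6]
opening: 0.849
grasp_force: 0.0
```

servo_tool(
  motion=[
    [[0,0,-4,0,-0.7],[0,0,-9,0,-1],[0,0,-14,0,-1],[0,0,-16,0,-1],[0,0,-16,0,-1]],
  ],
)

```text
time_s: 15.05
eef_pos: [0.4597, -0.0775, 0.2203]
eef_rot: [0.004, -0.076, 0.997, -0.002]
wrist_force: [0.0, 0.5, -0.3]
opening: 0.999
grasp_force: 0.0
```

```bash
python3 d.py .457 -.0767 .2; python3 look.py k wrist,scene; python3 - <<'E'
from h import *
c=dict(np.load("k_wrist.npz")); P=cloud(c);d=c["depth"]; px=c["pixels"].astype(int)
def top(n,x,y,r,lo,hi):
    m=(d>0)&(np.hypot(P[...,0]-x,P[...,1]-y)<r)&(P[...,2]>lo)&(P[...,2]<hi); Q=P[m]
    A=np.c_[Q[:,:2]-[x,y],np.ones(len(Q))]; s=np.linalg.lstsq(A,Q[:,2],rcond=None)[0]
    print(n,len(Q),np.percentile(Q[:,2],[5,50,95]).round(4),"slope",s[:2].round(3),cv2.minAreaRect((Q[:,:2]*1000).astype(np.float32)))
top("block",.457,-.0767,.06,.03,.045); top("tin",.473,-.179,.036,.021,.034); top("reel",.4415,.026,.036,.029,.042)
w=(px[...,0]-px[...,2]>40)&(d>0)&(abs(P[...,2]-.014)<.004); r=P[w][:,:2]; r=r[(abs(r[:,0]-.457)<.1)&(abs(r[:,1]+.08)<.18)]; print("wood",cv2.minAreaRect((r*1000).astype(np.float32)))
E
```

```text
15.05 [ 0.45972373 -0.07751606  0.22033169] yaw of closing axis 98.6689726419222 tool delta cm [0.27 0.13 2.03]
15.15 [ 0.45731891 -0.07653331  0.21578239] [ 5.14154632e-04 -7.55368624e-02  9.97142837e-01 -2.84900591e-04]
block 4458 [0.0354 0.0365 0.0377] slope [ 0. -0.] ((457.1990966796875, -76.93061065673828), (91.63842010498047, 57.083961486816406), 8.802916526794434)
tin 1840 [0.0232 0.025  0.0275] slope [ 0.002 -0.   ] ((474.89190673828125, -180.55270385742188), (53.173980712890625, 53.842323303222656), 52.702293395996094)
reel 1509 [0.0339 0.0351 0.0363] slope [0. 0.] ((442.5288391113281, 25.7824764251709), (47.88477325439453, 47.260440826416016), 73.329833984375)
wood ((456.7238464355469, -78.38002014160156), (124.42908477783203, 312.01910400390625), 8.37174129486084)
```

View pics/k.png

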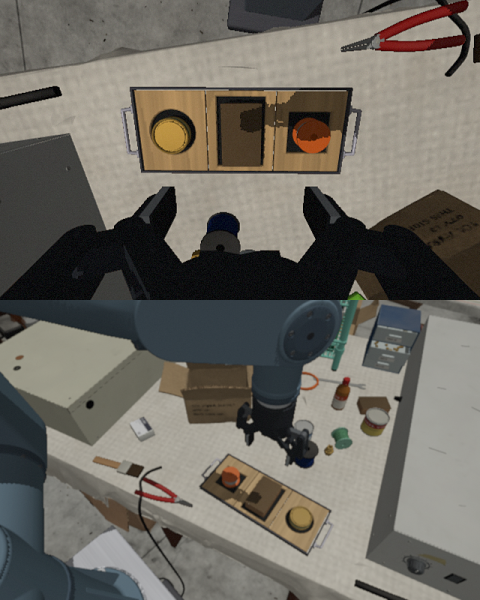

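The composite shows all three parts flat in their pockets: tin at (230,177), block at (322,175) and reel at (412,175) in wrist pixels. Their tops match floor contact and the slopes are about zero. The gripper is clear, so I hand in.

```bash
python3 -c "
from bench import ctrl
print(ctrl.hand_in())"
```

```text
the job is handed in; nothing more can be done
None
```

The flux tin, solder reel and sanding block measured flat on their pocket floors and within about 3 mm of centre; the putty tin, line spool and carton were not touched. The job was handed in at about 15 s, but no verdict came back.

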